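Lock the panel into the drying frame

ROBOT

A 7-joint arm with a two-finger parallel gripper is mounted at the origin on the work surface. World frame = base frame: x ahead of the robot, y to its left, z up, the work surface at z = 0. Lengths are in mm, angles in rad, forces in N, time in s.
With the tool pointing down it reaches from about 400 to 875 mm from the base axis. Payload 4.4 kg.
Tool frame: the origin (TCP) lies midway between the tips of the shut fingers; the grasp point (between the pads) lies 19 mm behind it; z points along the fingers, y is the line along which they close (so a half turn about z gives the same grasp; the last joint's range is limited). The gripper opens to 85 mm and grips with 20 to 120 N. Pads are 22 mm wide; open, the fingers measure 114 mm over their backs; the gripper's body (76 mm by 85 mm) begins 54 mm behind the grasp point. The pads swing forward as they close: fully open they stand 13 mm farther back than shut.
Start: joints at [1.149, 0.628, 0.038, 1.517, -0.027, 0.996, -0.02], TCP at [226.449, -609.293, 231.313] pointing down, gripper open.
Joint ranges: [-3.06, 3.06], [-0.37, 2.12], [-1.25, 1.32], [0.18, 2.47], [-1.1, 4.24], [0.23, 1.98], [-2.94, 2.94]. Speed limits (rad/s): [2.57, 2.57, 3.14, 3.14, 3.14, 3.14, 3.14].

INTERFACE

Orientations are given as [roll, pitch, yaw] about the fixed x, y, z axes, in that order (R = Rz(yaw) Ry(pitch) Rx(roll)).
In Python, from cell import telemetry, eyes, ctrl, finder gives the robot as it stands.
- The arm moves only by the tool move_arm, never from a script. Its argument "steps" is a list of rows, each a list of 7 numbers: the turn, a rotation vector about the world's x, y, z in degrees, then the shift along the world's x, y, z in m, then the finger opening in m, from 0 to 0.0854. A call has 1 to 5 rows; each row shifts and turns the commanded pose from where the row before left it; what a row does not reach is not made up. A row lasts 1/10 s, in which the tool goes at most 50 mm and 8.59 degrees, less where a joint would pass 70% of its speed; a pose out of reach is approached as far as the arm can. A call with a gripper value outside its range is refused whole. The fingers move at their own pace and stop on an object; the grip force is fixed at half the most. Time passes only in rows, so rows that do not move let the fingers close. It gives the time, the measured TCP pose, the force, the opening and the grip force at its end, in the units of the state.
- telemetry.read_state(): the state, without advancing time (a new reading comes with each control period).
- eyes.get_image(name): name is "scene" or "top"; returns (picture, depth): 400x640x3 uint8, blue, green, red; 400x640 float32, mm along the optical axis (not along the pixel's ray), 0 where there is no reading.
- eyes.calibration(name): a dict with "fx", "fy", "cx", "cy" (pixels), "position" and "attitude" of the camera in the world. Camera axes: x right, y down, z forward; pixel columns grow to the right and rows downward; lengths in mm; the calibration is good to about 2 mm. A picture is of the moment at which its call begins. calibration takes no time and is no camera call.
- ctrl.finish_job(): hands the job in; it is judged then, once.
Trained networks look in the newest picture that a camera, given by its name, has taken for a name from the list of things; names that differ only in an ending like _2 or _b are one class to them, and where a whole thing is asked for, a point or a joint stands for the part that bears it (a point fixed in the world has none). Each returns a list of dicts, best first, with "confidence" (0 to 1); they miss things now and then, are a little off and sometimes report something else, mostly with a low value. They report only what shows in the picture. A call takes as long as a camera call.
- finder.boxes_of(camera, name): "location" ([x, y, z] in mm, in the coordinates of the camera as it stood for that picture, good to about 4 mm: the middle of the surface that is visible of it).
- finder.cut_out(camera, name): "mask" (400x640 bool, what is visible of it).
- finder.pinpoint(camera, name): "location" ([x, y, z] in mm, in the coordinates of the camera as it stood for that picture, good to about 4 mm: a listed point, or the origin of a listed thing).
The state is a dict: "clock": time; "qpos": joint angles; "qd": joint speeds; "tau": joint torques, N m; "eef_pos": TCP position; "tool_rot": TCP orientation; "force": force on the tool from outside, world axes, zero at the start; "torque": the same for the moment, N m; "width": finger opening in mm; "gripper_force": force on a finger pad.
Only numpy, scipy, OpenCV 4.12 (cv2) and the standard library are available. Lean on these libraries where they do the work, as an engineer would, in place of code of your own. Each camera call takes 0.05 s, during which the arm holds its last target. There are 200 camera calls.

TASK

Lock the slatted panel into the wooden drying frame: push the two dark wooden turn-buttons, one on the left rail and one on the right, round on their pivots until each points straight inwards over the panel, at right angles to its rail. Only push them: the frame stays lying where it is, and the jar, the bottle and the beaker are left alone.

Things in the scene. Friction and masses are not known exactly. Their poses are not given: they have to be found in the camera images.
- frame: pale wooden frame lying loose on the bench, 260 mm (x) by 300 mm (y), about 1.6 kg; rails 34 mm wide and 24 mm high. Inside is a slatted panel, 20 mm high, with a batten 14 mm wide and 27 mm high along each side rail and two dark green sheets on its far half. Origin: centre of the underside; x to the far rail, y to the left rail, z up
- left_button (a joint): angle of the left rail's turn-button about its upright pivot: 0 = points straight outwards from the frame, positive = turned anticlockwise seen from above, +3.14 or -3.14 = points straight inwards over the panel. Turns either way between -3.6 and +3.6; friction 0.05 N m (about 1 N to push near the tip), stays where it is left
- right_button (a joint): angle of the right rail's turn-button about its upright pivot: 0 = points straight outwards from the frame, positive = turned anticlockwise seen from above, +3.14 or -3.14 = points straight inwards over the panel. Turns either way between -3.6 and +3.6; friction 0.05 N m (about 1 N to push near the tip), stays where it is left
- left_tip (a point): middle of the end face of the long arm of the left turn-button, a plain dark-wood bar 90 mm long, 16 mm wide and 16 mm thick, level, its underside 29 mm and its top 45 mm above the bench, 5 mm clear of the rail (on a washer of 9 mm radius). The tip is 75 mm from the pivot; a stub of 15 mm sticks out on the pivot's other side
- right_tip (a point): middle of the end face of the long arm of the right turn-button, a plain dark-wood bar 90 mm long, 16 mm wide and 16 mm thick, level, its underside 29 mm and its top 45 mm above the bench, 5 mm clear of the rail (on a washer of 9 mm radius). The tip is 75 mm from the pivot; a stub of 15 mm sticks out on the pivot's other side
- left_pivot (a point): point on the left rail's pivot axis, level with the bar's top (45 mm above the bench); it belongs to the frame, at +133 mm along the frame's y from its centre
- right_pivot (a point): point on the right rail's pivot axis, level with the bar's top (45 mm above the bench); it belongs to the frame, at -133 mm along the frame's y from its centre
- jar: bystander: small closed glass jar, 36 mm across, 50 mm high, standing on the bare near half of the panel; origin under its centre
- bottle: bystander: white bottle with a blue cap, 54 mm across, 100 mm high, on the bench beyond the frame; origin under its centre
- beaker: bystander: open glass beaker, 64 mm across, 80 mm high, on the bench beyond the frame; origin under its centre

How it is judged:
By the outcome, as a careful person would: the job done as asked, in the order asked, and still so for the second after the job is handed in, with the robot touching nothing.
It also fails if it takes over 58 s, if anything falls off the work surface, if the arm or the gripper's body presses on something with over 40 N, if the wrist force passes 120 N, or if a joint passes its speed limit or range.

## Working session

There is one attempt and no reset: what is moved stays moved. The work goes in short steps, Python scripts to look and compute and a tool call to move; the robot and the scene stay as the last step left them, time stands still between calls to the robot, and variables do not carry over. Pictures are saved under pics/ and viewed, at most 10 in all, crops included, and the job is handed in when it is done.

Besides the shell and the picture viewer there is one more tool, called after "Emit:" by a JSON object that holds its "fn" and its "kwargs", one argument or row to a line. move_arm: Moves the arm, as the interface text tells. Its arguments: {"type":"object","properties":{"steps":{"type":"array"}},"required":["steps"]}

```bash
mkdir -p pics; ls; cat > h.py <<'E'
import numpy as np, cv2
from scipy.spatial.transform import Rotation as R
from cell import telemetry, eyes, ctrl, finder
def att(c):
    a=np.array(c["attitude"],float)
    return a if a.shape==(3,3) else R.from_euler('xyz',a).as_matrix()
def world(cam,p):
    c=eyes.calibration(cam); return att(c)@np.array(p)+np.array(c["position"])
def pin(cam,name,f=finder.pinpoint):
    return [(round(d["confidence"],2),world(cam,d["location"]).round(0).tolist()) for d in f(cam,name)[:2]]
def px(cam,p):
    c=eyes.calibration(cam); q=att(c).T@(np.array(p)-np.array(c["position"]))
    return c["fx"]*q[0]/q[2]+c["cx"],c["fy"]*q[1]/q[2]+c["cy"]
E
python3 - <<'E'
from h import *
for cam in ("scene","top"):
    im,d=eyes.get_image(cam); cv2.imwrite(f"pics/{cam}0.png",im)
    print(cam,eyes.calibration(cam))
    for n in ("frame","left_pivot","right_pivot","left_tip","right_tip","jar","bottle","beaker"): print(n,pin(cam,n))
print(telemetry.read_state())
E
```

```text
pics
scene {'fx': 434.0233969697518, 'fy': 434.0233969697518, 'cx': 317.17306944773054, 'cy': 198.1719896588272, 'position': array([1318.23919372,  122.73090104,  756.94119215]), 'attitude': array([-2.34401046, -0.00371837,  1.68328164])}
frame [(0.67, [569.0, -3.0, -2.0]), (0.46, [743.0, -78.0, 2.0])]
left_pivot [(0.57, [589.0, 124.0, 45.0])]
right_pivot []
left_tip [(0.78, [532.0, 178.0, 40.0])]
right_tip [(0.59, [610.0, -173.0, 38.0])]
jar [(0.67, [501.0, 19.0, 22.0]), (0.5, [569.0, -3.0, -3.0])]
bottle [(0.88, [743.0, -79.0, -0.0])]
beaker [(0.73, [765.0, 51.0, -5.0])]
top {'fx': 449.4617757871548, 'fy': 449.4617757871548, 'cx': 322.2654372075477, 'cy': 204.09918192022343, 'position': array([ 581.7594126 ,   14.25051221, 1076.97974709]), 'attitude': array([-3.10148124,  0.03141549, -1.56603319])}
frame [(0.56, [567.0, 3.0, -3.0])]
left_pivot [(0.78, [588.0, 130.0, 47.0])]
right_pivot [(0.61, [548.0, -128.0, 40.0])]
left_tip [(0.59, [530.0, 181.0, 37.0])]
right_tip [(0.81, [609.0, -166.0, 38.0]), (0.68, [589.0, 132.0, 48.0])]
jar [(0.58, [498.0, 25.0, 16.0])]
bottle [(0.76, [740.0, -76.0, -1.0])]
beaker [(0.65, [760.0, 52.0, 1.0])]
{'clock': 0.9, 'qpos': array([ 1.14921791,  0.62837921,  0.03848804,  1.5173779 , -0.02701561,
        0.99629488, -0.01999582]), 'qd': array([ 0.00036159,  0.00146138, -0.00146372,  0.00104659, -0.00122983,
        0.00078087,  0.00077482]), 'tau': array([-1.95757411e-04, -5.63255024e+01,  1.22528773e+00, -1.93782771e+01,
        1.09613247e-02,  1.40763390e-03,  9.50441347e-06]), 'eef_pos': array([ 226.45546642, -609.30824026,  231.33376925]), 'tool_rot': array([ 3.14153524e+00, -5.88855164e-05,  3.55759288e-01]), 'force': array([-0.51356065, -0.46667354, -0.04378599]), 'torque': array([ 0.03115981,  0.02172242, -0.0216484 ]), 'gripper_force': 0.0, 'width': 85.57480455224713}
```

View pics/top0.png

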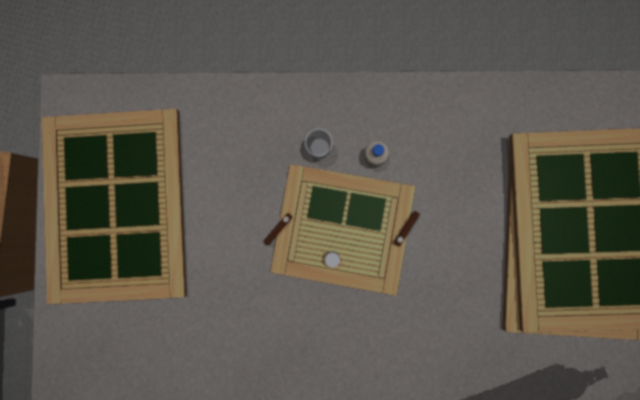

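View pics/scene0.png

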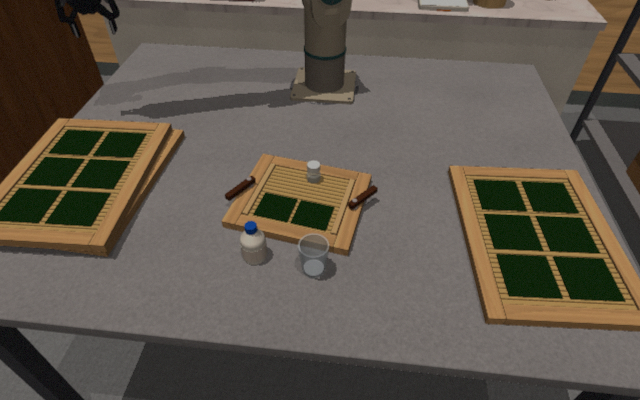

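The top view (image up = +x, left = +y) shows the left button with its pivot near px (287,217) and tip near (267,243). The right button has its pivot near (400,241) and tip near (417,214), and the jar is at (332,259). The bottle (376,153) and beaker (318,143) stand beyond the frame. Both buttons need about +120° anticlockwise. I'll refine the frame yaw and bar angles with the masks.

```bash
cat >> h.py <<'E'
def plane(cam,uv,z):
    c=eyes.calibration(cam); uv=np.atleast_2d(uv).astype(float)
    r=np.c_[(uv[:,0]-c["cx"])/c["fx"],(uv[:,1]-c["cy"])/c["fy"],np.ones(len(uv))]@att(c).T
    p=np.array(c["position"]); return (p+r*((z-p[2])/r[:,2])[:,None])[:,:2]
def maskrect(cam,name,z):
    out=[]
    for d in finder.cut_out(cam,name)[:2]:
        v,u=np.nonzero(d["mask"]); w=plane(cam,np.c_[u,v],z).astype(np.float32)
        r=cv2.minAreaRect(w); e,V=np.linalg.eigh(np.cov(w.T)); a=np.degrees(np.arctan2(V[1,1],V[0,1]))
        out.append((round(d["confidence"],2),len(u),np.round(r[0]).tolist(),np.round(r[1]).tolist(),round(r[2],1),"mean",w.mean(0).round(1).tolist(),"axis",round(a,1)))
    return out
E
python3 - <<'E'
from h import *
eyes.get_image("top")
print("frame",maskrect("top","frame",24))
for n in ("left_button","right_button"): print(n,maskrect("top",n,45))
for n in ("left_pivot","right_pivot","left_tip","right_tip"): print(n,pin("top",n))
E
```

```text
frame [(0.72, 14279, [567.0, 4.0], [343.0, 261.0], 80.1, 'mean', [565.7999877929688, -0.800000011920929], 'axis', np.float64(84.4))]
left_button [(0.62, 287, [565.0, 150.0], [18.0, 90.0], 50.0, 'mean', [565.7000122070312, 148.89999389648438], 'axis', np.float64(140.4))]
right_button []
left_pivot [(0.62, [590.0, 129.0, 47.0]), (0.55, [761.0, 49.0, 3.0])]
right_pivot [(0.87, [542.0, -128.0, 38.0])]
left_tip [(0.7, [534.0, 182.0, 38.0])]
right_tip [(0.61, [610.0, -168.0, 39.0])]
```

Emit:
{"fn": "move_arm", "kwargs": {
  "steps": [
    [0,0,1.5,0.0175,0.0403,-0.005,0],
    [0,0,1.5,0.0175,0.0403,-0.005,0],
    [0,0,1.5,0.0175,0.0403,-0.005,0],
    [0,0,1.5,0.0175,0.0403,-0.005,0],
    [0,0,1.5,0.0175,0.0403,-0.005,0]
  ]
}}

```text
clock: 1.8
eef_pos: [314.5, -406.3, 206.4]
tool_rot: [3.141, -0.0, 0.488]
force: [0.7, -0.6, -0.1]
width: 12.3
gripper_force: 0.0
```

Emit:
{"fn": "move_arm", "kwargs": {
  "steps": [
    [0,0,1.5,0.0175,0.0403,-0.005,0],
    [0,0,1.5,0.0175,0.0403,-0.005,0],
    [0,0,1.5,0.0175,0.0403,-0.005,0],
    [0,0,1.5,0.0175,0.0403,-0.005,0],
    [0,0,1.5,0.0175,0.0403,-0.005,0]
  ]
}}

```text
clock: 2.3
eef_pos: [402.2, -204.8, 181.5]
tool_rot: [3.141, -0.001, 0.618]
force: [0.2, 0.1, 0.1]
width: -0.2
gripper_force: 0.0
```

Emit:
{"fn": "move_arm", "kwargs": {
  "steps": [
    [0,0,1.5,0.0175,0.0403,-0.005,0],
    [0,0,1.5,0.0175,0.0403,-0.005,0],
    [0,0,1.5,0.0175,0.0403,-0.005,0],
    [0,0,1.5,0.0175,0.0403,-0.005,0],
    [0,0,1.5,0.0175,0.0403,-0.005,0]
  ]
}}

```text
clock: 2.8
eef_pos: [489.8, -3.1, 156.4]
tool_rot: [3.141, -0.001, 0.75]
force: [0.6, -0.1, -0.1]
width: -0.2
gripper_force: 0.0
```

Emit:
{"fn": "move_arm", "kwargs": {
  "steps": [
    [0,0,1.5,0.0175,0.0403,-0.005,0],
    [0,0,1.5,0.0175,0.0403,-0.005,0],
    [0,0,1.5,0.0175,0.0403,-0.005,0],
    [0,0,1.5,0.0175,0.0403,-0.005,0],
    [0,0,1.5,0.0175,0.0403,-0.005,0]
  ]
}}

```text
clock: 3.3
eef_pos: [577.2, 198.5, 131.2]
tool_rot: [3.141, -0.0, 0.881]
force: [1.1, -0.4, 0.4]
width: -0.0
gripper_force: 0.0
```

Emit:
{"fn": "move_arm", "kwargs": {
  "steps": [
    [0,0,0,0,0,-0.033,0],
    [0,0,0,0,0,-0.033,0],
    [0,0,0,0,0,-0.022,0],
    [0,0,0,0,0,-0.008,0],
    [0,0,0,0,0,0,0]
  ]
}}

```text
clock: 3.8
eef_pos: [575.9, 196.5, 34.4]
tool_rot: [-3.141, 0.002, 0.879]
force: [0.9, -0.3, -0.1]
width: 0.1
gripper_force: 0.0
```

```bash
cat > arc.py <<'E'
from h import *
import sys
# pivot, start angle, end angle, start offset n, radius: rows from the present pose
px_,py_,a0,a1,n=map(float,sys.argv[1:6]); r,g=55,19
P=np.array([px_,py_]); f=lambda a:P+r*np.r_[np.cos(a),np.sin(a)]-g*np.r_[-np.sin(a),np.cos(a)]
s=telemetry.read_state(); c=s["eef_pos"][:2]; yaw=np.degrees(s["tool_rot"][2])
print(s["eef_pos"].round(1),yaw.round(1),s["force"].round(1))
A=np.radians(np.linspace(a0,a1,int(n)+1))
q=[f(a) for a in A]
print("to first",(q[0]-c).round(1),"turn",((np.degrees(A[0])+90-yaw+90)%180-90).round(1),"step deg",np.degrees(A[1]-A[0]).round(2))
for i in range(int(n)): print((q[i+1]-q[i]).round(1).tolist())
print("end",q[-1].round(1))
E
python3 arc.py 589 131 136 256 20
```

```text
[575.9 196.5  34.4] 50.4 [ 0.9 -0.3 -0.1]
to first [-13.2 -13.6] turn -4.4 step deg 6.0
[-5.3, -3.0]
[-4.9, -3.6]
[-4.5, -4.1]
[-4.1, -4.5]
[-3.6, -4.9]
[-3.1, -5.3]
[-2.5, -5.6]
[-1.9, -5.8]
[-1.3, -6.0]
[-0.6, -6.1]
[-0.0, -6.1]
[0.6, -6.1]
[1.3, -6.0]
[1.9, -5.8]
[2.5, -5.6]
[3.0, -5.3]
[3.6, -4.9]
[4.1, -4.5]
[4.5, -4.1]
[4.9, -3.6]
end [557.3  82.2]
```

Emit:
{"fn": "move_arm", "kwargs": {
  "steps": [
    [0,0,-4.4,-0.0132,-0.0136,0,0],
    [0,0,6,-0.0053,-0.003,0,0],
    [0,0,6,-0.0049,-0.0036,0,0],
    [0,0,6,-0.0045,-0.0041,0,0],
    [0,0,6,-0.0041,-0.0045,0,0]
  ]
}}

```text
clock: 4.3
eef_pos: [545.8, 168.8, 37.3]
tool_rot: [3.139, -0.003, 1.226]
force: [-0.4, 0.3, -0.6]
width: -0.0
gripper_force: 0.5
```

Emit:
{"fn": "move_arm", "kwargs": {
  "steps": [
    [0,0,6,-0.0036,-0.0049,0,0],
    [0,0,6,-0.0031,-0.0053,0,0],
    [0,0,6,-0.0025,-0.0056,0,0],
    [0,0,6,-0.0019,-0.0058,0,0],
    [0,0,6,-0.0013,-0.006,0,0]
  ]
}}

```text
clock: 4.8
eef_pos: [533.1, 140.7, 37.2]
tool_rot: [3.139, -0.0, 1.749]
force: [-0.5, 0.7, 0.6]
width: -0.1
gripper_force: 0.6
```

```bash
python3 - <<'E'
from h import *
im,_=eyes.get_image("top"); cv2.imwrite("pics/top1.png",cv2.resize(im[150:320,230:450],None,fx=3,fy=3))
print("frame",maskrect("top","frame",24)); print(maskrect("top","left_button",45))
for n in ("left_pivot","right_pivot","left_tip"): print(n,pin("top",n))
E
```

```text
frame [(0.83, 13354, [564.0, -10.0], [319.0, 263.0], 80.0, 'mean', [569.5999755859375, -11.800000190734863], 'axis', np.float64(61.1))]
[(0.47, 207, [573.0, 128.0], [64.0, 19.0], 7.6, 'mean', [575.7999877929688, 127.5999984741211], 'axis', np.float64(-168.1))]
left_pivot [(0.25, [608.0, -167.0, 35.0])]
right_pivot [(0.62, [545.0, -131.0, 41.0])]
left_tip [(0.76, [513.0, 122.0, 36.0])]
```

View pics/top1.png

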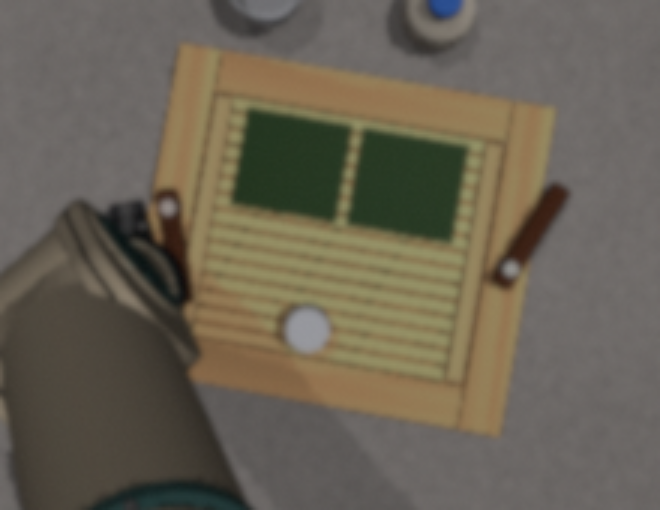

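The bar is at about 190° world, with its pivot at crop (168,207) and tip at (185,300). The frame hasn't moved and the jar is clear, so I'm continuing.

Emit:
{"fn": "move_arm", "kwargs": {
  "steps": [
    [0,0,6,-0.0006,-0.0061,0,0],
    [0,0,6,0,-0.0061,0,0],
    [0,0,6,0.0006,-0.0061,0,0],
    [0,0,6,0.0013,-0.006,0,0],
    [0,0,6,0.0019,-0.0058,0,0]
  ]
}}

```text
clock: 5.6
eef_pos: [535.5, 110.9, 35.6]
tool_rot: [3.141, 0.0, 2.272]
force: [-0.1, 0.2, 0.4]
width: 0.1
gripper_force: 0.5
```

Emit:
{"fn": "move_arm", "kwargs": {
  "steps": [
    [0,0,6,0.0025,-0.0056,0,0],
    [0,0,6,0.003,-0.0053,0,0],
    [0,0,6,0.0036,-0.0049,0,0],
    [0,0,6,0.0041,-0.0045,0,0],
    [0,0,6,0.0045,-0.0041,0,0]
  ]
}}

```text
clock: 6.1
eef_pos: [553.0, 86.1, 35.5]
tool_rot: [-3.141, -0.0, 2.796]
force: [-0.6, 0.3, 1.0]
width: 0.2
gripper_force: 0.5
```

Emit:
{"fn": "move_arm", "kwargs": {
  "steps": [
    [0,0,6,0.0049,-0.0036,0,0],
    [0,0,0,0,0,0,0]
  ]
}}

```text
clock: 6.3
eef_pos: [558.5, 81.8, 35.2]
tool_rot: [3.141, 0.0, 2.895]
force: [0.0, -0.4, -0.2]
width: -0.2
gripper_force: 0.0
```

```bash
python3 - <<'E'
from h import *
s=telemetry.read_state(); print(s["eef_pos"].round(1),np.degrees(s["tool_rot"][2]),s["force"].round(1),s["qpos"].round(2))
for cam in ("top","scene"):
    im,_=eyes.get_image(cam)
    if cam=="top": a=cv2.resize(im[150:320,230:450],(388,300))
    else: b=cv2.resize(im[130:300,190:410],(388,300))
    print(maskrect(cam,"left_button",45))
    for n in ("left_pivot","right_pivot","left_tip","jar"): print(n,pin(cam,n))
cv2.imwrite("pics/two2.png",np.hstack([a,b]))
E
```

```text
[558.5  81.8  35.2] 165.87108644133298 [ 0.  -0.4 -0.2] [ 0.17  0.86 -0.59  1.89  0.79  0.63  0.41]
[]
left_pivot []
right_pivot [(0.84, [543.0, -129.0, 41.0])]
left_tip []
jar []
[(0.66, 347, [592.0, 102.0], [89.0, 32.0], 78.0, 'mean', [592.9000244140625, 103.80000305175781], 'axis', np.float64(76.7))]
left_pivot [(0.59, [591.0, 124.0, 39.0])]
right_pivot [(0.69, [542.0, -137.0, 44.0])]
left_tip [(0.7, [571.0, 56.0, 37.0])]
jar [(0.56, [500.0, 19.0, 19.0]), (0.34, [741.0, -76.0, 0.0])]
```

View pics/two2.png

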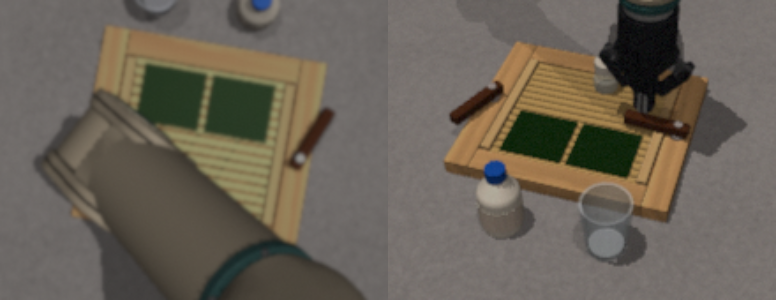

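Emit:
{"fn": "move_arm", "kwargs": {
  "steps": [
    [0,0,4,0.0035,-0.0021,0,0],
    [0,0,0,0,0,0,0],
    [0,0,0,-0.01,0.002,0,0],
    [0,0,0,-0.01,0.002,0,0],
    [0,0,0,0,0,0.04,0]
  ]
}}

```text
clock: 7.4
eef_pos: [535.5, 83.4, 72.0]
tool_rot: [-3.137, -0.01, 2.968]
force: [0.8, 0.2, -0.2]
width: 0.1
gripper_force: 0.0
```

Emit:
{"fn": "move_arm", "kwargs": {
  "steps": [
    [0,0,-8,0,0,0.045,0],
    [0,0,-8,0.002,-0.022,0.015,0],
    [0,0,-8,0.002,-0.025,0,0],
    [0,0,-8,0.002,-0.025,0,0],
    [0,0,-8,0.002,-0.025,0,0]
  ]
}}

```text
clock: 7.9
eef_pos: [548.2, -13.5, 135.6]
tool_rot: [-3.141, 0.0, 2.263]
force: [-0.3, 0.1, -0.5]
width: -0.2
gripper_force: 0.0
```

Emit:
{"fn": "move_arm", "kwargs": {
  "steps": [
    [0,0,-8,0.002,-0.025,0,0],
    [0,0,-8,0.002,-0.025,0,0],
    [0,0,-8,0.002,-0.025,0,0],
    [0,0,-8,0.002,-0.025,0,0],
    [0,0,-8,0.002,-0.025,0,0]
  ]
}}

```text
clock: 8.4
eef_pos: [558.3, -138.1, 135.3]
tool_rot: [-3.141, 0.0, 1.565]
force: [-0.1, 0.3, -0.1]
width: 0.0
gripper_force: 0.0
```

Emit:
{"fn": "move_arm", "kwargs": {
  "steps": [
    [0,0,-8,0.004,-0.025,0,0],
    [0,0,-8,0.004,-0.025,0,0],
    [0,0,-8,0.004,-0.005,0,0],
    [0,0,-6,0,0,0,0]
  ]
}}

```text
clock: 8.8
eef_pos: [570.6, -194.0, 135.2]
tool_rot: [3.141, 0.001, 1.039]
force: [-0.6, 0.7, 0.4]
width: -0.2
gripper_force: 0.0
```

```bash
python3 - <<'E'
from h import *
im,_=eyes.get_image("top"); cv2.imwrite("pics/top3.png",cv2.resize(im[150:320,230:450],None,fx=3,fy=3))
print("frame",maskrect("top","frame",24))
for n in ("left_button","right_button"): print(n,maskrect("top",n,45))
for n in ("left_pivot","right_pivot","left_tip","right_tip"): print(n,pin("top",n))
E
python3 arc.py 545 -130 -34 76 20
```

```text
frame []
left_button []
right_button [(0.5, 278, [568.0, -145.0], [17.0, 89.0], 58.5, 'mean', [566.5999755859375, -144.8000030517578], 'axis', np.float64(147.8))]
left_pivot [(0.76, [588.0, 129.0, 49.0])]
right_pivot [(0.76, [542.0, -128.0, 40.0])]
left_tip [(0.57, [578.0, 58.0, 36.0])]
right_tip [(0.75, [498.0, 23.0, 20.0]), (0.62, [608.0, -169.0, 39.0])]
[ 571.2 -192.5  135.3] 60.1 [ 0.1 -0.5  0.2]
to first [ 8.8 16. ] turn -4.1 step deg 5.5
[4.3, 3.6]
[3.9, 4.0]
[3.5, 4.3]
[3.1, 4.6]
[2.6, 4.9]
[2.2, 5.1]
[1.7, 5.3]
[1.1, 5.5]
[0.6, 5.5]
[0.1, 5.6]
[-0.5, 5.6]
[-1.0, 5.5]
[-1.5, 5.4]
[-2.0, 5.2]
[-2.5, 5.0]
[-3.0, 4.7]
[-3.4, 4.4]
[-3.8, 4.1]
[-4.2, 3.7]
[-4.5, 3.3]
end [576.7 -81.2]
```

View pics/top3.png

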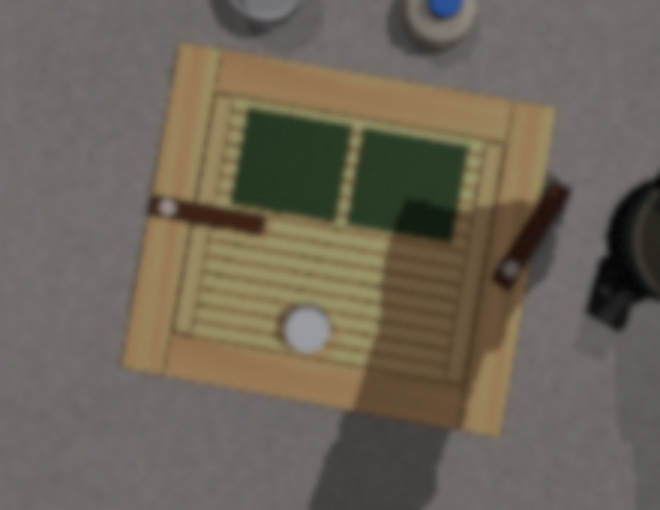

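The left bar runs from (168,207) to (264,225), parallel to the slats and the sheet edge to within 1°, so it's done. The frame hasn't moved. Next is the right button.

Emit:
{"fn": "move_arm", "kwargs": {
  "steps": [
    [0,0,0,0,0,-0.035,0],
    [0,0,0,0,0,-0.035,0],
    [0,0,0,0,0,-0.022,0],
    [0,0,0,0,0,-0.008,0],
    [0,0,-4,0.0088,0.016,0,0]
  ]
}}

```text
clock: 9.7
eef_pos: [577.7, -180.0, 33.9]
tool_rot: [-3.139, 0.003, 0.972]
force: [0.2, -0.3, -0.5]
width: -0.0
gripper_force: 0.0
```

Emit:
{"fn": "move_arm", "kwargs": {
  "steps": [
    [0,0,5.5,0.0043,0.0036,0,0],
    [0,0,5.5,0.0039,0.004,0,0],
    [0,0,5.5,0.0035,0.0043,0,0],
    [0,0,5.5,0.0031,0.0046,0,0],
    [0,0,5.5,0.0026,0.0049,0,0]
  ]
}}

```text
clock: 10.2
eef_pos: [597.7, -156.1, 36.1]
tool_rot: [3.141, 0.001, 1.461]
force: [-0.4, -0.8, -0.6]
width: -0.1
gripper_force: 0.5
```

Emit:
{"fn": "move_arm", "kwargs": {
  "steps": [
    [0,0,5.5,0.0022,0.0051,0,0],
    [0,0,5.5,0.0017,0.0053,0,0],
    [0,0,5.5,0.0011,0.0055,0,0],
    [0,0,5.5,0.0006,0.0055,0,0],
    [0,0,5.5,0.0001,0.0056,0,0]
  ]
}}

```text
clock: 10.7
eef_pos: [603.8, -129.2, 36.3]
tool_rot: [3.141, 0.002, 1.941]
force: [-0.1, -1.0, -1.3]
width: 0.1
gripper_force: 0.4
```

Emit:
{"fn": "move_arm", "kwargs": {
  "steps": [
    [0,0,5.5,-0.0005,0.0056,0,0],
    [0,0,5.5,-0.001,0.0055,0,0],
    [0,0,5.5,-0.0015,0.0054,0,0],
    [0,0,5.5,-0.002,0.0052,0,0],
    [0,0,5.5,-0.0025,0.005,0,0]
  ]
}}

```text
clock: 11.2
eef_pos: [596.6, -102.5, 36.4]
tool_rot: [3.141, 0.002, 2.421]
force: [0.4, -1.5, -1.5]
width: 0.3
gripper_force: 0.4
```

Emit:
{"fn": "move_arm", "kwargs": {
  "steps": [
    [0,0,5.5,-0.003,0.0047,0,0],
    [0,0,5.5,-0.0034,0.0044,0,0],
    [0,0,5.5,-0.0038,0.0041,0,0],
    [0,0,5.5,-0.0042,0.0037,0,0],
    [0,0,5.5,-0.0045,0.0033,0,0]
  ]
}}

```text
clock: 11.7
eef_pos: [578.0, -81.9, 36.4]
tool_rot: [-3.142, 0.003, 2.901]
force: [1.2, -0.0, -0.9]
width: -0.4
gripper_force: 0.5
```

```bash
python3 - <<'E'
from h import *
s=telemetry.read_state(); print(s["eef_pos"].round(1),np.degrees(s["tool_rot"][2]),s["force"].round(1))
for cam in ("top","scene"):
    im,_=eyes.get_image(cam)
    if cam=="top": a=cv2.resize(im[150:320,230:450],(388,300))
    else: b=cv2.resize(im[130:300,190:410],(388,300))
    print(maskrect(cam,"right_button",45))
    for n in ("right_pivot","right_tip"): print(n,pin(cam,n))
cv2.imwrite("pics/two4.png",np.hstack([a,b]))
E
```

```text
[578.  -81.9  36.4] 166.20205684170776 [ 1.2 -0.  -0.9]
[]
right_pivot []
right_tip []
[(0.73, 161, [563.0, -100.0], [92.0, 28.0], 72.3, 'mean', [559.0999755859375, -111.30000305175781], 'axis', np.float64(74.3))]
right_pivot [(0.78, [545.0, -131.0, 43.0])]
right_tip [(0.68, [564.0, -60.0, 38.0])]
```

View pics/two4.png

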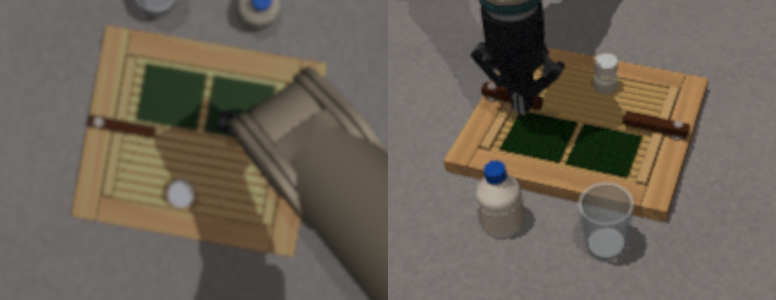

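Emit:
{"fn": "move_arm", "kwargs": {
  "steps": [
    [0,0,4.5,-0.0039,0.0024,0,0],
    [0,0,0,0,0,0,0],
    [0,0,0,0.01,-0.002,0,0],
    [0,0,0,0.01,-0.002,0,0],
    [0,0,0,0,0,0.04,0]
  ]
}}

```text
clock: 12.6
eef_pos: [591.8, -84.2, 71.4]
tool_rot: [-3.141, -0.007, 2.973]
force: [0.6, -0.0, -0.3]
width: -0.1
gripper_force: 0.0
```

Emit:
{"fn": "move_arm", "kwargs": {
  "steps": [
    [0,0,-8,0,0,0.045,0],
    [0,0,-8,0,-0.02,0.02,0],
    [0,0,-8,0,-0.04,0,0],
    [0,0,-8,0,-0.04,0,0],
    [0,0,-8,0,-0.04,0,0]
  ]
}}

```text
clock: 13.1
eef_pos: [594.0, -225.1, 141.0]
tool_rot: [3.14, 0.001, 2.271]
force: [0.6, 0.5, -0.1]
width: 0.2
gripper_force: 0.0
```

Emit:
{"fn": "move_arm", "kwargs": {
  "steps": [
    [0,0,-8,0,-0.04,0,0],
    [0,0,-8,0,-0.04,0,0],
    [0,0,0,0,0,0,0]
  ]
}}

```text
clock: 13.4
eef_pos: [591.9, -312.7, 139.9]
tool_rot: [-3.139, 0.005, 1.984]
force: [-0.4, -1.2, -0.6]
width: 0.1
gripper_force: 0.0
```

```bash
python3 - <<'E'
from h import *
im,_=eyes.get_image("top"); cv2.imwrite("pics/top5.png",cv2.resize(im[150:320,230:450],None,fx=3,fy=3,interpolation=cv2.INTER_CUBIC))
for n in ("left_button","right_button"): print(n,maskrect("top",n,45))
for n in ("frame","left_pivot","right_pivot","left_tip","right_tip","jar"): print(n,pin("top",n))
# own bar segmentation: dark brown (red > green, dark)
hsv=cv2.cvtColor(im,cv2.COLOR_BGR2HSV); b,g,r=[im[...,i].astype(int) for i in range(3)]
m=((r-g>15)&(r<110)).astype(np.uint8); m[:190]=0;m[270:]=0;m[:,:270]=0;m[:,410:]=0
k,l,st,ce=cv2.connectedComponentsWithStats(m)
for i in range(1,k):
    if st[i,4]>80:
        v,u=np.nonzero(l==i); w=plane("top",np.c_[u,v],45); e,V=np.linalg.eigh(np.cov(w.T))
        print(st[i],w.mean(0).round(1),np.degrees(np.arctan2(V[1,1],V[0,1])).round(1),(np.sqrt(12*e)).round(0))
# green sheets orientation
gm=((g-r>12)&(g<110)).astype(np.uint8); gm[:150]=0;gm[250:]=0;gm[:,:290]=0;gm[:,:290]=0;gm[:,410:]=0
v,u=np.nonzero(gm); print("green",cv2.minAreaRect(plane("top",np.c_[u,v],22).astype(np.float32)))
E
```

```text
left_button [(0.51, 302, [582.0, 101.0], [89.0, 19.0], 80.8, 'mean', [582.4000244140625, 100.5], 'axis', np.float64(80.8))]
right_button [(0.8, 220, [548.0, -101.0], [83.0, 16.0], 83.2, 'mean', [547.9000244140625, -100.5999984741211], 'axis', np.float64(80.2))]
frame [(0.7, [566.0, 4.0, -2.0])]
left_pivot [(0.56, [589.0, 130.0, 47.0])]
right_pivot [(0.82, [546.0, -132.0, 39.0])]
left_tip [(0.64, [574.0, 59.0, 34.0])]
right_tip [(0.78, [556.0, -53.0, 40.0])]
jar [(0.75, [497.0, 25.0, 19.0])]
[286 216  33  12 205] [581.2  93.3] 79.8 [16. 71.]
[365 231  33  12 198] [549.5 -92. ] 79.9 [15. 73.]
green ((671.518310546875, -17.958168029785156), (168.43028259277344, 184.59494018554688), 80.06632995605469)
```

View pics/top5.png

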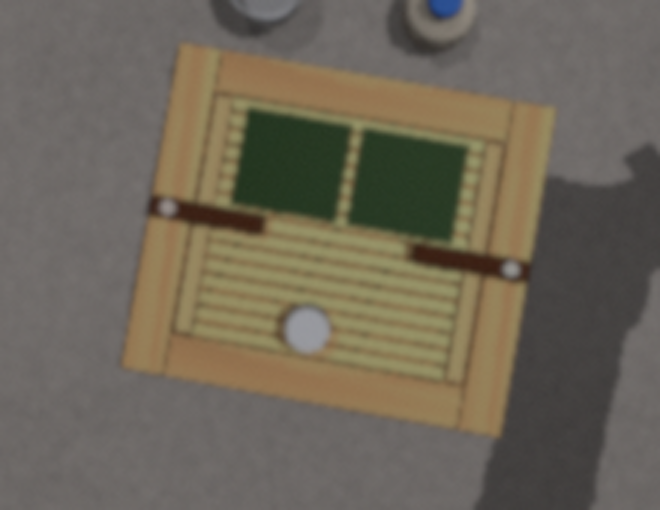

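Both bars point inwards along the slats. The left runs (168,207)→(264,225) and the right (512,270)→(412,252). Their axes measure 79.8° and 79.9°, against about 80–80.5° for the frame. The jar and frame haven't moved and the arm is clear, so I'm handing in.

```bash
python3 -c "
from h import *
print(ctrl.finish_job())"
```

```text
the job is handed in; nothing more can be done
None
```

I pushed both turn-buttons round until they point straight inwards over the panel, within about 1° of square to their rails by the last top-camera picture. The frame and jar stayed where they were, the bottle and beaker were never touched, and I handed the job in at about 14 s.

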